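Set the dryer's belt tensioner

ROBOT

A 6-joint arm with a two-finger parallel gripper is mounted at the origin on the work surface. World frame = base frame: x ahead of the robot, y to its left, z up, the work surface at z = 0. Lengths are in m, angles in rad, forces in N, time in s.
With the tool pointing down it reaches from about 0.35 to 0.85 m from the base axis. Payload 8.1 kg.
Tool frame: the origin (TCP) lies midway between the tips of the shut fingers; the grasp point (between the pads) lies 19 mm behind it (robot.grip_point_offset is the distance from the TCP to the grasp point, in m); z points along the fingers, y is the line along which they close (so a half turn about z gives the same grasp; the last joint's range is limited). The gripper opens to 93 mm and grips with 3 to 60 N. Pads are 15 mm wide; open, the fingers measure 128 mm over their backs; the gripper's body (75 mm by 188 mm) begins 65 mm behind the grasp point.
Start: joints at [-1.397, 0.13, 1.488, -0, 1.523, -0.085], TCP at [0.154, -0.58, 0.219] pointing down, gripper open.
Joint ranges: [-2.96, 2.96], [-0.89, 2.26], [0.02, 2.5], [-1.34, 4.48], [0, 2.73], [-2.66, 2.66]. Speed limits (rad/s): [2.39, 2.39, 2.79, 3.14, 3.14, 3.14].

INTERFACE

Orientations are given as a rotation vector (axis times angle).
In Python, from plant import robot, read_camera, job gives the robot as it stands.
- The arm moves only by the shell command python3 -m inch 'ROWS' [FORCE]. ROWS is JSON, one flat list of numbers, 5 for each row, row after row: the shift along the world's x, y, z in mm, then the turn about the world's z in degrees, then the opening in per cent of the stroke, from 0 (shut) to 100 (fully open). In form: [dx, dy, dz, yaw, hand, dx, dy, dz, yaw, hand, ...]. A call has 1 to 10 rows; each row is the pose to reach, as a shift and turn from the pose commanded when the call began; what a row does not reach only later rows make up. A row lasts 1/12 s, in which the tool goes at most 41.7 mm and 7.16 degrees, less where a joint would pass 70% of its speed; a pose out of reach is approached as far as the arm can. A call with a gripper value outside its range is refused whole. The fingers move at their own pace and stop on an object; FORCE is the grip in N (left out, the last holds). Time passes only in rows, so rows that repeat a pose let the fingers close. It gives the time, the measured TCP pose, the force, the opening and the grip force at its end, in the units of the state.
- robot.read_state(): the state, without advancing time (a new reading comes with each control period).
- read_camera(name): name is "side" or "top"; returns a dict with "image" (384x512x3 uint8, blue, green, red), "K" (3x3 intrinsics, pixels), "D" ([k1, k2, p1, p2, k3] as OpenCV has them; the pictures are not rectified), "extrinsics" (4x4, takes a point from world to camera coordinates). Camera axes: x right, y down, z forward; pixel columns grow to the right and rows downward; lengths in m; the calibration is good to about 2 mm. A picture is of the moment at which its call begins. There is no depth.
- job.close_job(): hands the job in; it is judged then, once.
The state is a dict: "t": time; "q": joint angles; "dq": joint speeds; "joint_torque": joint torques, N m; "tool_pos": TCP position; "orientation": TCP orientation; "force": force on the tool from outside, world axes, zero at the start; "wrist_torque": the same for the moment, N m; "opening": finger opening in m; "gripper_force": force on a finger pad.
Only numpy, scipy, OpenCV 4.12 (cv2) and the standard library are available. Lean on these libraries where they do the work, as an engineer would, in place of code of your own. Each camera call takes 0.05 s, during which the arm holds its last target. There are 200 camera calls.

TASK

The dryer's belt tensioner on the counter has gone slack: when the round pad halfway along its spring arm is pressed straight down with 12 N, the pad should go down 8 mm (within 1 mm). Shift the sliding weight along its rail until that is so, prove it with a last steady press of 12 N (within 1 N) on the pad for about a second, then let the arm come back up and leave it. Never press the pad with more than 20 N, and do not disturb the things lying around it.

Things in the scene. Friction and masses are not known exactly. Their poses are not given: they have to be found in the camera images.
- tensioner: Belt tensioner: aluminium plate 375 x 100 x 8 mm bolted flat to the counter, immovable. Origin: on the counter, under the hinge (two steel cheeks 90 mm high); x along the plate, from the weight end (x = -180 mm) to the pulley end (x = +195 mm); z up. A beam tilts on the hinge, 78 mm above the counter: the spring arm towards +x, the weight rail towards -x, both over the plate's centre line (y = 0).
- spring_end (a point): Free end of the spring arm: a flat steel strip 24 mm wide, 3 mm thick, 172 mm long from the hinge, with a white plastic pulley (radius 16 mm) at this end. Point: on the strip's centre line, at its end; 78 mm above the counter when up. The beam's other half is the weight rail, 12 mm wide, also 172 mm long; its end rests on a rubber-topped post 76 mm high.
- press_pad: Round black pad (24 mm across, 3 mm thick, with a dome 14 mm across rising to 8 mm in its middle) fixed on top of the spring arm halfway along, 80 mm from the hinge axis. Origin: centre of its underside; the top of the dome is 8 mm above that, 87.5 mm above the counter while the arm is up. Only force on this pad counts as the press; the pad's way down is the deflection.
- leaf (a joint): Angle of the spring arm, rad: 0 = level, against its rest stop; grows as it is pressed down (pad: 80 mm per rad, so 8 mm = 0.10); hard stop 0.30. It does not move until the preload (from the sliding weight) is overcome, then gives 1 mm at the pad per further 0.8 N. The preload is 1 to 3.6 N at the pad as found, always too slack: find it by pressing.
- weight (a joint): Place of the sliding weight on its rail, m: 0 = 26 mm from the hinge axis, growing outwards (tensioner's -x) to 0.110; found between 0 and 0.010. Preload at the pad is proportional to the weight's distance from the hinge: about weight force x distance / 80 mm. Its mass differs each time, hidden: 0.35 to 0.77 kg. It takes 5 to 8 N to slide and stays where it is left.
- fin (a point): Grip point of the sliding weight: an upright steel fin on top of the dark steel block (30 x 50 x 40 mm, along tensioner x, y, z). The fin is 12 mm thick along the tensioner's x, 24 mm wide along its y; it stands from 103 to 139 mm above the counter; this point is on its centre line, 125 mm above the counter.
- detergent: Bystander: white detergent bottle, 90 mm across, 190 mm high, standing beyond the pulley end. Origin: centre of its underside.
- spare_wheel: Bystander: white plastic spare pulley, 44 mm across, 22 mm high, lying flat beyond the weight end. Origin: centre of its underside.
- driver: Bystander: screwdriver lying on the counter beside the plate, on its -y side. Origin: on its underside, in the middle.
- peg_cup: Bystander: white cup, 80 mm across, 90 mm high, standing empty beyond the weight end. Origin: centre of its underside.

How it is judged:
By the outcome, as a careful person would: the job done as asked, in the order asked, and still so for the second after the job is handed in, with the robot touching nothing.
It also fails if it takes over 72 s, if anything falls off the work surface, if the arm or the gripper's body presses on something with over 40 N, if the wrist force passes 120 N, or if a joint passes its speed limit or range.

## Working session

There is one attempt and no reset: what is moved stays moved. The work goes in short steps, Python scripts to look and compute and a shell command to move; the robot and the scene stay as the last step left them, time stands still between calls to the robot, and variables do not carry over. Pictures are saved under pics/ and viewed, at most 10 in all, crops included, and the job is handed in when it is done.

```bash
mkdir -p pics; ls
python3 - <<'E'
from plant import robot, read_camera, job
import cv2,numpy as np
for n in("side","top"):
    c=read_camera(n); cv2.imwrite(f"pics/{n}0.png",c["image"]); np.savez(f"pics/{n}0.npz",**c)
    print(n,c["K"],c["D"],c["extrinsics"])
s=robot.read_state(); print(s)
E
```

```text
pics
side [[366.84317606   0.         254.64835921]
 [  0.         366.84317606 189.22597839]
 [  0.           0.           1.        ]] [-0.08287918  0.          0.          0.          0.        ] [[-0.8363007  -0.54824276  0.00556857  0.54867878]
 [-0.36618413  0.55096796 -0.74989565  0.2712821 ]
 [ 0.40805676 -0.62917739 -0.66153269  0.62729355]
 [ 0.          0.          0.          1.        ]]
top [[468.82161101   0.         256.82959891]
 [  0.         468.82161101 189.75360902]
 [  0.           0.           1.        ]] [-0.06946328  0.          0.          0.          0.        ] [[ 0.00346945 -0.999969   -0.00706846  0.04707494]
 [-0.99814026 -0.00303274 -0.06088375  0.61685491]
 [ 0.06086043  0.00726654 -0.99811984  1.14364657]
 [ 0.          0.          0.          1.        ]]
{'t': 0.1, 'q': array([-1.39740379e+00,  1.31105420e-01,  1.48913126e+00,  9.94380956e-07,
        1.52300151e+00, -8.54215819e-02]), 'dq': array([-0.00170459, -0.00281846, -0.00223737, -0.00076908,  0.00130394,
       -0.00154578]), 'joint_torque': array([ 5.32853464e-04, -5.61340213e+01, -4.93095911e+01,  7.70772435e-02,
        2.90723308e-02, -4.09597305e-05]), 'tool_pos': array([ 0.15348369, -0.57952094,  0.21770202]), 'orientation': array([-3.11369426e+00, -4.05198307e-01,  1.12039877e-04]), 'force': array([-0.43672408, -0.07718365, -0.21757161]), 'wrist_torque': array([-0.00911454, -0.00834602, -0.00226577]), 'gripper_force': 0.0, 'opening': 0.09282178547338303}
```

View pics/side0.png

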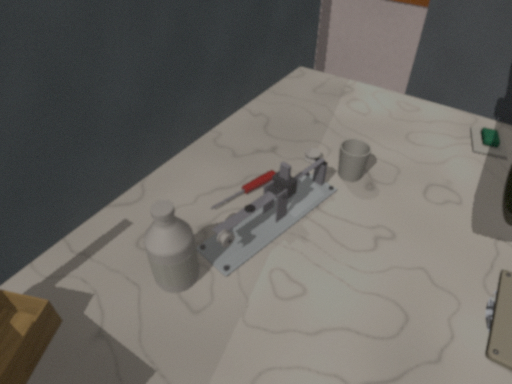

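View pics/top0.png

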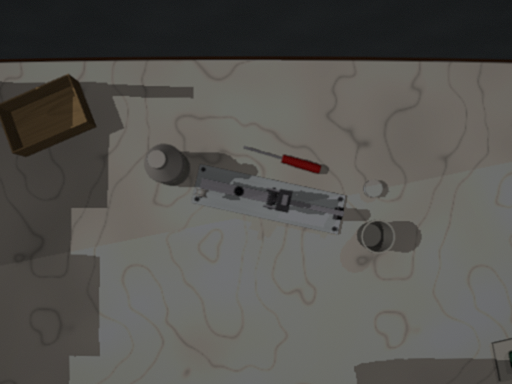

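The side view shows the tensioner from the pulley (225,237) to the weight end (320,170). The pad is near (250,209), the fin near (285,170), the bottle at (172,250) and the cup at (353,160). In the top view the pad is at (239,191), the weight near (285,201), and the plate runs from (200,185) to (343,214). I'll enlarge both.

Run:
```python
import cv2,numpy as np
for n,(x,y,w,h) in dict(side=(190,140,160,135),top=(185,150,170,95)).items():
    im=cv2.imread(f"pics/{n}0.png")[y:y+h,x:x+w]
    f=800/w if h*800/w<600 else 600/h
    im=cv2.resize(im,None,fx=f,fy=f,interpolation=cv2.INTER_CUBIC)
    im=np.clip(255*(im/255.)**0.6,0,255).astype(np.uint8)
    for k in range(0,w,20): cv2.putText(im,str(x+k),(int(k*f),10),0,.35,(0,0,255),1); cv2.line(im,(int(k*f),12),(int(k*f),18),(0,0,255),1)
    for k in range(0,h,20): cv2.putText(im,str(y+k),(0,int(k*f)+4),0,.35,(0,0,255),1)
    cv2.imwrite(f"pics/{n}0c.png",im); print(f,im.shape)
```

```text
4.444444444444445 (600, 711, 3)
4.705882352941177 (447, 800, 3)
```

View pics/side0c.png

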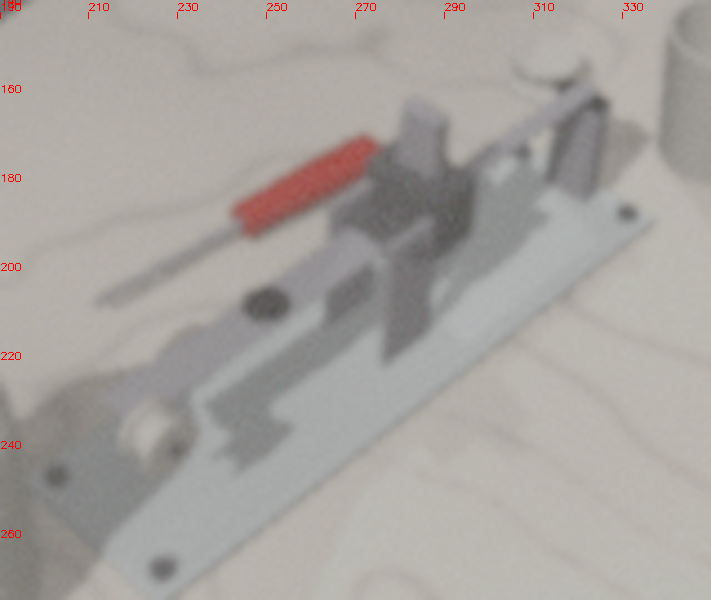

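View pics/top0c.png

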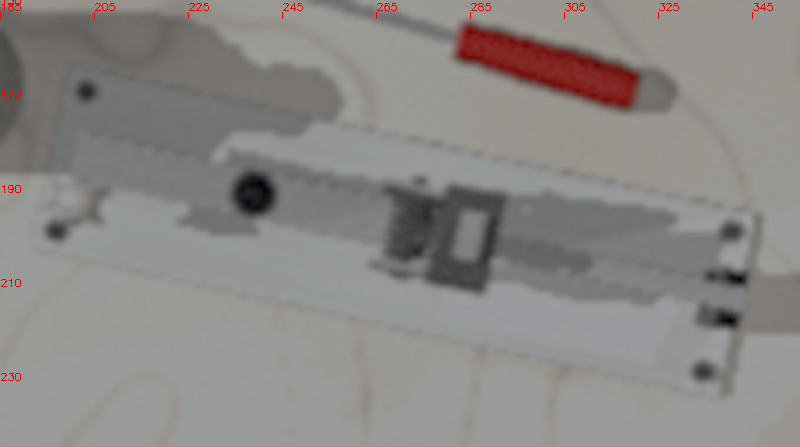

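The crops (side pixel = 190+u/4.444, 140+v/4.444; top = 185+u/4.706, 150+v/4.706) give these points:
- **Pad:** side crop (267,300), top crop (254,193).
- **Fin top:** side (427,106), top (471,234).
- **Plate bolts:** top (87,92), (57,230), (732,231), (703,371); side (57,476), (163,569), (627,213).

Next I triangulate them.

```bash
cat > geo.py <<'E'
import cv2,numpy as np
C={n:dict(np.load(f"pics/{n}0.npz")) for n in("side","top")}
S=lambda u,v:(190+u/4.4444,140+v/4.4444)
T=lambda u,v:(185+u/4.7059,150+v/4.7059)
def und(n,p): return cv2.undistortPoints(np.array([[p]],float),C[n]["K"],C[n]["D"]).ravel()
def tri(s,t):
    P=cv2.triangulatePoints(C["side"]["extrinsics"][:3],C["top"]["extrinsics"][:3],und("side",s),und("top",t)).ravel(); return P[:3]/P[3]
def onz(n,p,z):
    E=C[n]["extrinsics"];R=E[:3,:3];o=-R.T@E[:3,3];d=R.T@np.r_[und(n,p),1];return o+d*(z-o[2])/d[2]
def proj(n,X):
    E=C[n]["extrinsics"];return cv2.projectPoints(np.array(X,float).reshape(-1,1,3),cv2.Rodrigues(E[:3,:3])[0],E[:3,3],C[n]["K"],C[n]["D"])[0].reshape(-1,2)
E
python3 - <<'E'
from geo import *
np.set_printoptions(precision=4,suppress=True)
print("pad tri",tri(S(267,300),T(254,193)), "top z.085",onz("top",T(254,193),.085),"side",onz("side",S(267,300),.085))
print("fin tri",tri(S(427,106),T(471,234)),onz("top",T(471,234),.139),onz("side",S(427,106),.139))
b=[onz("top",T(*p),.010) for p in [(87,92),(57,230),(732,231),(703,371)]]; print(np.array(b))
print("side",np.array([onz("side",S(*p),.010) for p in [(57,476),(163,569),(627,213)]]))
print(tri(S(57,476),T(87,92)),tri(S(163,569),T(57,230)),tri(S(627,213),T(703,371)))
m=np.mean(b,0);d=(b[0]+b[1]-b[2]-b[3])/2;yaw=np.arctan2(d[1],d[0]);ex=d/np.linalg.norm(d);print("yaw",np.degrees(yaw),"len",np.linalg.norm(d),"mid",m)
o=m-ex*.0075; print("origin",o)   # plate centre at x=+7.5mm
for nm,x,z in[("pad",.080,.0875),("fin at 26mm",-.026,.139),("fin 36",-.036,.139),("end",.172,.078)]:
    X=o+ex*x; X[2]=z; print(nm,X,(proj("top",X)[0]-[185,150])*4.7059,(proj("side",X)[0]-[190,140])*4.4444)
E
```

```text
pad tri [0.6094 0.0903 0.0797] top z.085 [0.6096 0.0904 0.085 ] side [0.6059 0.0946 0.085 ]
fin tri [ 0.5869 -0.015   0.1368] [ 0.5874 -0.0146  0.139 ] [ 0.5851 -0.0126  0.139 ]
[[ 0.6676  0.1832  0.01  ]
 [ 0.5939  0.1984  0.01  ]
 [ 0.5945 -0.1601  0.01  ]
 [ 0.5204 -0.1443  0.01  ]]
side [[ 0.6654  0.1863  0.01  ]
 [ 0.5911  0.2019  0.01  ]
 [ 0.5181 -0.1404  0.01  ]]
[0.6681 0.1837 0.0057] [0.5939 0.199  0.0047] [ 0.5199 -0.1451  0.0057]
yaw 77.92912834723973 len 0.3507727137477306 mid [0.5941 0.0193 0.01  ]
origin [0.5925 0.012  0.01  ]
pad [0.6093 0.0902 0.0875] [254.0491 193.3504] [266.2661 287.8749]
fin at 26mm [ 0.5871 -0.0134  0.139 ] [468.5236 234.5913] [424.1757 103.7038]
fin 36 [ 0.585  -0.0232  0.139 ] [489.251  239.0839] [437.9115  94.9548]
end [0.6285 0.1802 0.078 ] [ 75.8671 155.5992] [116.8657 404.2119]
```

Triangulated positions agree with the given heights and sizes: pad at (0.609, 0.090), tensioner yaw 77.9°, fin about 27 mm from the hinge. I'll head for a point above the pad with the fingers shut and turned to line up with the tensioner, and check the bottle's clearance in the same step.

```bash
python3 -m inch '[456,670,20,-27,0,456,670,20,-27,0,456,670,20,-27,0,456,670,20,-27,0,456,670,20,-27,0,456,670,20,-27,0,456,670,20,-27,0,456,670,20,-27,0,456,670,20,-27,0,456,670,20,-27,0]' 20
python3 - <<'E'
from geo import *
from plant import robot
o=np.array([.5925,.012,0]);a=np.radians(77.93);ex=np.array([np.cos(a),np.sin(a),0]);ey=np.array([-ex[1],ex[0],0])
for nm,n,p,z in[("bottlecap","top",(157,158),.19),("cap side","side",(163,209),.19),("base side front","side",(178,289),0.0),("cup","top",(376,236),.085)]:
    X=onz(n,p,z); print(nm,X.round(3),((X-o)@ex).round(3),((X-o)@ey).round(3))
print(robot.read_state()["q"].round(3))
E
```

```text
t: 0.93
tool_pos: [0.388, -0.2342, 0.2287]
orientation: [-3.124, 0.334, 0.0]
force: [-0.2, -0.2, 0.8]
opening: 0.031
gripper_force: 0.0
bottlecap [0.674 0.261 0.19 ] 0.261 -0.027
cap side [0.664 0.267 0.19 ] 0.264 -0.017
base side front [0.645 0.29  0.   ] 0.282 0.007
cup [ 0.505 -0.23   0.085] -0.255 0.035
[-0.656 -0.281  1.861  0.     1.562  1.127]
```

```bash
python3 -m inch '[221,326,-20,0,0,221,326,-20,0,0,221,326,-20,0,0,221,326,-20,0,0,221,326,-20,0,0,221,326,-20,0,0,221,326,-20,0,0,221,326,-20,0,0,221,326,-20,0,0,221,326,-20,0,0]'; python3 -m inch '[0,0,-40,0,0,0,0,-80,0,0,0,0,-105,0,0,0,0,-105,0,0,0,0,-105,0,0]'
```

```text
t: 1.77
tool_pos: [0.6096, 0.0941, 0.2076]
orientation: [-3.123, 0.329, 0.002]
force: [0.8, 0.2, -0.3]
opening: 0.0003
gripper_force: 0.0
t: 2.18
tool_pos: [0.6068, 0.0897, 0.102]
orientation: [3.123, -0.333, -0.007]
force: [0.2, -0.3, 0.2]
opening: 0.0006
gripper_force: 0.0
```

```bash
python3 -m inch '[2,1,-7,0,0,2,1,-14,0,0,2,1,-14,0,0,2,1,-14,0,0]'; python3 -m inch '[0,0,-1,0,0,0,0,-2,0,0,0,0,-3,0,0,0,0,-3,0,0,0,0,-3,0,0,0,0,-3,0,0,0,0,-3,0,0]';python3 - <<'E'
from plant import robot,read_camera
import cv2
c=read_camera("side");cv2.imwrite("pics/s1.png",cv2.resize(c["image"][130:265,190:350],None,fx=4.444,fy=4.444,interpolation=2))
s=robot.read_state();print(s["tool_pos"].round(4),s["force"].round(2))
E
```

```text
t: 2.52
tool_pos: [0.6111, 0.0907, 0.0908]
orientation: [-3.124, 0.333, -0.002]
force: [0.2, -0.2, -0.2]
opening: 0.0006
gripper_force: 0.0
t: 3.1
tool_pos: [0.6109, 0.0908, 0.0873]
orientation: [-3.124, 0.333, -0.001]
force: [1.1, -0.3, 2.6]
opening: 0.0004
gripper_force: 1.1
[0.6109 0.0908 0.0872] [0.36 0.18 1.83]
```

View pics/s1.png

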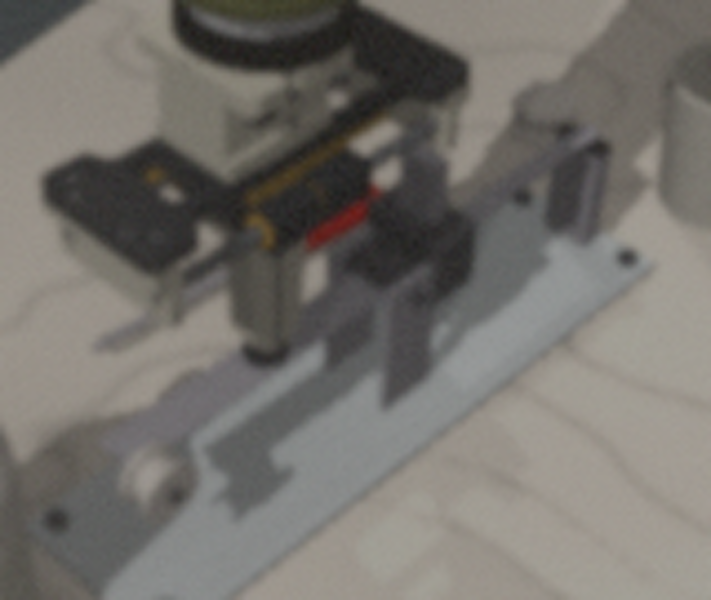

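The side view shows the shut fingertips on the dome at crop (265,352). Contact came at z≈0.0873 as expected. Now I'll press to about 4 mm and 8 mm to find the preload.

```bash
cat > rd.py <<'E'
from plant import robot,read_camera
import numpy as np
L=[]
for i in range(8):
    read_camera("top");s=robot.read_state();L.append(np.r_[s["tool_pos"],s["force"]])
L=np.array(L);m=L.mean(0);d=(.0875-m[2])*1e3
print("t",round(s["t"],2),m[:3].round(4),"F",m[3:].round(2),"sd",L[:,5].std().round(2),"defl",d.round(2),"preload",(m[5]-.8*d).round(2))
E
python3 -m inch '[0,0,-1,0,0,0,0,-2,0,0,0,0,-3,0,0,0,0,-4,0,0,0,0,-4,0,0,0,0,-4,0,0,0,0,-4,0,0]'; python3 rd.py;  python3 -m inch '[0,0,-1,0,0,0,0,-2,0,0,0,0,-3,0,0,0,0,-4,0,0,0,0,-4,0,0,0,0,-4,0,0,0,0,-4,0,0]'; python3 rd.py
```

```text
t: 3.73
tool_pos: [0.611, 0.091, 0.0833]
orientation: [-3.123, 0.333, -0.001]
force: [1.3, 1.8, 5.0]
opening: 0.0003
gripper_force: 2.6
t 4.13 [0.611  0.091  0.0833] F [0.86 1.76 4.85] sd 0.31 defl 4.19 preload 1.49
t: 4.72
tool_pos: [0.6111, 0.0911, 0.0798]
orientation: [-3.123, 0.333, -0.002]
force: [-0.9, 1.2, 8.4]
opening: 0.0006
gripper_force: 3.9
t 5.12 [0.6111 0.0912 0.0798] F [0.01 1.82 7.91] sd 0.3 defl 7.74 preload 1.72
```

The preload reads about 1.6 N, so the weight needs to be about 96 mm from the hinge, roughly 68 mm outward. I'll lift off, take the zero reading, and go over the fin.

```bash
python3 -m inch '[0,0,-0,0,0,0,0,20,0,0,0,0,50,0,0,0,0,85,0,0,0,0,85,0,0,0,0,85,0,0]'; python3 rd.py; python3 -m inch '[-8,-35,85,0,45,-16,-70,85,0,45,-24,-106,85,0,45,-24,-106,85,0,45,-24,-106,85,0,45,-24,-106,85,0,45,-24,-106,85,0,45]' 20
```

```text
t: 5.62
tool_pos: [0.612, 0.0907, 0.1664]
orientation: [-3.123, 0.333, -0.006]
force: [-0.3, 0.2, 0.2]
opening: 0.0001
gripper_force: 0.0
t 6.02 [0.6096 0.0906 0.1623] F [-0.37  0.02 -0.33] sd 0.55 defl -74.84 preload 59.54
t: 6.6
tool_pos: [0.5863, -0.0148, 0.2481]
orientation: [-3.123, 0.333, 0.002]
force: [-0.4, -0.4, -0.4]
opening: 0.0401
gripper_force: 0.0
```

```bash
python3 rd.py; python3 -m inch '[0,0,-40,0,45,0,0,-80,0,45,0,0,-110,0,45,0,0,-130,0,45,0,0,-138,0,45,0,0,-138,0,45,0,0,-138,0,45]'
python3 - <<'E'
from plant import robot,read_camera
import cv2,numpy as np
a=read_camera("side")["image"][100:235,210:330];b=read_camera("top")["image"][150:250,240:360]
im=np.vstack([cv2.resize(a,(480,540//1),interpolation=2)[:340],cv2.resize(b[:60],(480,240),interpolation=2)])
cv2.imwrite("pics/s2.png",im);s=robot.read_state();print(s["tool_pos"].round(4),s["force"].round(2),s["opening"])
E
```

```text
t 7.0 [ 0.5864 -0.0143  0.2481] F [ 0.18  0.03 -0.01] sd 0.31 defl -160.56 preload 128.45
t: 7.58
tool_pos: [0.587, -0.0152, 0.1118]
orientation: [3.124, -0.333, 0.001]
force: [0.1, -0.2, 0.4]
opening: 0.0419
gripper_force: 0.0
[ 0.5882 -0.0154  0.1134] [ 1.38 -0.17  0.07] 0.04198550218292339
```

View pics/s2.png

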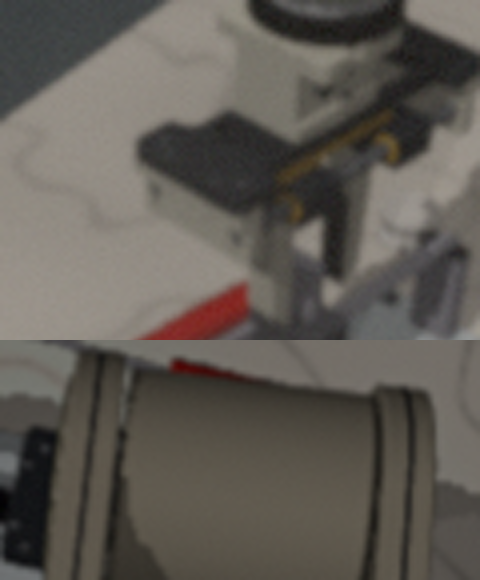

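The side crop shows the fingers straddling the fin (it appears at (305,275), between the two fingers). Next I lower 3 mm and grip.

```bash
python3 -m inch '[0,0,-3,0,45,0,0,-3,0,10,0,0,-3,0,10,0,0,-3,0,10,0,0,-3,0,10,0,0,-3,0,10,0,0,-3,0,10]' 20; python3 rd.py
```

```text
t: 8.27
tool_pos: [0.5868, -0.0146, 0.1081]
orientation: [-3.123, 0.333, -0.001]
force: [1.4, 3.6, 0.7]
opening: 0.0115
gripper_force: 20.0
t 8.67 [ 0.5868 -0.0147  0.1081] F [0.76 4.88 1.32] sd 0.48 defl -20.61 preload 17.81
```

```bash
python3 -m inch '[-1,-5,0,0,10,-2.5,-12,0,0,10,-4,-20,0,0,10,-6,-28,0,0,10,-7.7,-36,0,0,10,-9.4,-44,0,0,10,-11,-52,0,0,10,-12.1,-56.7,0,0,10,-12.1,-56.7,0,0,10,-12.1,-56.7,0,0,10]' 20; python3 rd.py
```

```text
t: 9.5
tool_pos: [0.5744, -0.0728, 0.1081]
orientation: [3.123, -0.334, 0.0]
force: [-1.2, -2.7, 1.8]
opening: 0.0114
gripper_force: 20.0
t 9.9 [ 0.5744 -0.0727  0.1081] F [-1.84 -4.47  3.36] sd 0.55 defl -20.57 preload 19.82
```

```bash
python3 -m inch '[0,0,0,0,45,0,0,0,0,45,0,0,0,0,45,0,0,0,0,45,0,0,30,0,45,0,0,65,0,20,9,41,65,0,0,18,82,65,0,0,27,123,65,0,0,35,163,65,0,0]' ; python3 -m inch '[0,0,0,0,0,0,0,0,0,0,0,0,-35,0,0,0,0,-65,0,0,0,0,-75,0,0,0,0,-75,0,0,0,0,-75,0,0]'; python3 rd.py
```

```text
t: 10.73
tool_pos: [0.6098, 0.0927, 0.1732]
orientation: [-3.123, 0.335, -0.001]
force: [0.7, -1.5, -0.5]
opening: 0.0128
gripper_force: 0.0
t: 11.32
tool_pos: [0.6091, 0.0901, 0.098]
orientation: [3.123, -0.335, -0.002]
force: [0.7, -0.4, 1.3]
opening: 0.0005
gripper_force: 0.0
t 11.72 [0.6107 0.0908 0.0999] F [-0.13  0.2   0.08] sd 0.4 defl -12.35 preload 9.96
```

```bash
python3 -m inch '[0,0,-6,0,0,0,0,-11,0,0,0,0,-12.5,0,0,0,0,-14,0,0,0,0,-15,0,0,0,0,-16,0,0,0,0,-16,0,0,0,0,-16,0,0,0,0,-16,0,0]'; python3 rd.py; python3 -m inch '[0,0,-1,0,0,0,0,-2,0,0,0,0,-3,0,0,0,0,-4,0,0,0,0,-4,0,0,0,0,-4,0,0,0,0,-4,0,0]'; python3 rd.py;python3 rd.py
```

```text
t: 12.47
tool_pos: [0.6099, 0.0913, 0.0829]
orientation: [-3.123, 0.333, -0.002]
force: [-2.7, 0.7, 9.5]
opening: 0.0004
gripper_force: 4.6
t 12.87 [0.6099 0.0913 0.0829] F [-2.45  0.57  9.44] sd 0.33 defl 4.6 preload 5.76
t: 13.45
tool_pos: [0.61, 0.0914, 0.0793]
orientation: [-3.123, 0.333, -0.002]
force: [-3.6, 0.9, 12.3]
opening: 0.0006
gripper_force: 6.0
t 13.85 [0.61   0.0914 0.0793] F [-3.94  1.01 12.18] sd 0.46 defl 8.16 preload 5.65
t 14.25 [0.61   0.0914 0.0793] F [-3.79  1.16 12.1 ] sd 0.39 defl 8.17 preload 5.56
```

The weight is set: 12.1 N gives 8.2 mm at the tip. This press carried some sideways friction, so I'll lift, settle, and do a cleaner final press.

```bash
python3 -m inch '[0,0,4,0,0,0,0,8,0,0,0,0,11,0,0,0,0,11,0,0,0,0,11,0,0,0,0,11,0,0,0,0,11,0,0,0,0,11,0,0,0,0,11,0,0,0,0,11,0,0]'; python3 rd.py
```

```text
t: 15.08
tool_pos: [0.6093, 0.091, 0.0887]
orientation: [3.124, -0.333, -0.0]
force: [0.2, -0.5, 0.6]
opening: 0.0007
gripper_force: 0.0
t 15.48 [0.6094 0.091  0.0889] F [-0.36  0.14  0.16] sd 0.48 defl -1.39 preload 1.27
```

```bash
python3 -m inch '[0,0,-1,0,0,0,0,-2,0,0,0,0,-3,0,0,0,0,-4.5,0,0,0,0,-6,0,0,0,0,-7.5,0,0,0,0,-9,0,0,0,0,-10,0,0,0,0,-10.8,0,0,0,0,-10.8,0,0]'; python3 rd.py; python3 rd.py; python3 rd.py
python3 - <<'E'
from plant import read_camera
import cv2,numpy as np
c=read_camera("side")["image"];a=cv2.imread("pics/side0.png")
cv2.imwrite("pics/s3.png",np.vstack([cv2.resize(i[200:260,190:290],(800,300) if 0 else (500,300),interpolation=2) for i in(a,c)]))
E
```

```text
t: 16.32
tool_pos: [0.61, 0.0915, 0.0797]
orientation: [-3.123, 0.333, -0.002]
force: [-5.8, 0.7, 11.3]
opening: 0.0004
gripper_force: 5.8
t 16.72 [0.61   0.0915 0.0799] F [-4.79  1.38 11.81] sd 0.58 defl 7.63 preload 5.71
t 17.12 [0.61   0.0915 0.0799] F [-5.46  0.83 11.73] sd 0.39 defl 7.61 preload 5.65
t 17.52 [0.61   0.0915 0.0799] F [-5.12  1.15 11.21] sd 0.38 defl 7.6 preload 5.13
```

View pics/s3.png

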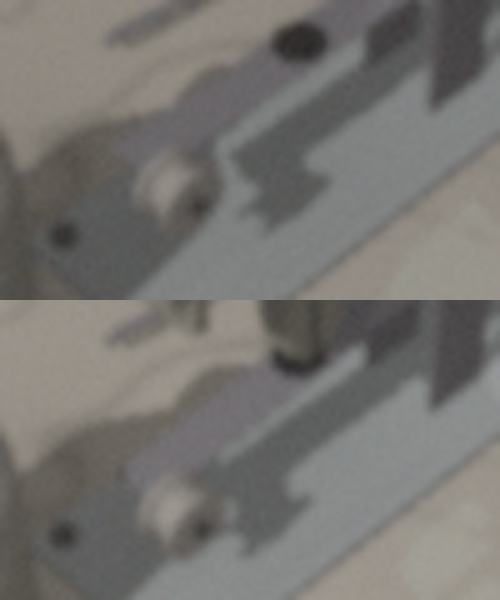

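The side crops (before and pressed) show the pulley dropping from about (180,190) to (185,215), which is about 5 px or 16 mm. That matches about 8 mm at the pad. I'll trim the sideways force and hold at 12 N.

```bash
python3 -m inch '[-0.3,0,-0.2,0,0,-0.6,0,-0.3,0,0,-0.6,0,-0.3,0,0,-0.6,0,-0.3,0,0]'; python3 rd.py; python3 rd.py
```

```text
t: 17.9
tool_pos: [0.6099, 0.0914, 0.0799]
orientation: [-3.123, 0.333, -0.004]
force: [-3.8, 1.6, 11.1]
opening: 0.0006
gripper_force: 5.7
t 18.3 [0.6099 0.0915 0.0799] F [-3.57  1.35 11.51] sd 0.55 defl 7.59 preload 5.43
t 18.7 [0.6099 0.0915 0.0799] F [-3.79  1.42 11.64] sd 0.2 defl 7.58 preload 5.57
```

```bash
python3 -m inch '[-0.5,-0.1,-0.2,0,0,-1.0,-0.2,-0.4,0,0,-1.3,-0.2,-0.6,0,0,-1.3,-0.2,-0.6,0,0]'; python3 rd.py; python3 rd.py; python3 rd.py;python3 rd.py
```

```text
t: 19.03
tool_pos: [0.6098, 0.0915, 0.08]
orientation: [-3.122, 0.333, -0.008]
force: [-0.1, 1.9, 11.3]
opening: 0.0006
gripper_force: 5.7
t 19.43 [0.6097 0.0914 0.08  ] F [-0.03  1.91 11.3 ] sd 0.46 defl 7.53 preload 5.28
t 19.83 [0.6097 0.0914 0.08  ] F [-0.46  1.79 11.59] sd 0.41 defl 7.51 preload 5.58
t 20.23 [0.6097 0.0914 0.08  ] F [-0.43  1.68 11.63] sd 0.43 defl 7.53 preload 5.61
t 20.63 [0.6097 0.0914 0.08  ] F [-0.18  1.83 11.53] sd 0.3 defl 7.53 preload 5.51
```

```bash
python3 -m inch '[0,0,-0.3,0,0,0,0,-0.6,0,0,0,0,-0.6,0,0]'; python3 rd.py; python3 rd.py; python3 rd.py;python3 rd.py
```

```text
t: 20.88
tool_pos: [0.6097, 0.0915, 0.0794]
orientation: [-3.122, 0.333, -0.008]
force: [-0.6, 2.2, 11.9]
opening: 0.0005
gripper_force: 5.9
t 21.28 [0.6098 0.0914 0.0794] F [-0.53  1.71 12.05] sd 0.27 defl 8.06 preload 5.6
t 21.68 [0.6098 0.0915 0.0794] F [-0.59  1.4  11.88] sd 0.32 defl 8.06 preload 5.44
t 22.08 [0.6098 0.0915 0.0794] F [-0.53  2.29 12.04] sd 0.3 defl 8.06 preload 5.6
t 22.48 [0.6098 0.0915 0.0795] F [-0.45  1.94 11.79] sd 0.26 defl 8.05 preload 5.35
```

The press held 12 N at 8.05 mm for over 1.6 s. Now I'll lift smoothly clear and look at the scene.

```bash
python3 -m inch '[0,0,2,0,0,0,0,4,0,0,0,0,6,0,0,0,0,8,0,0,0,0,12,0,0,0,0,25,0,0,0,0,55,0,0,0,0,90,0,0,0,0,125,0,0,0,0,140,0,0]'; python3 -m inch '[-40,0,0,0,0,-80,0,0,0,0,-120,0,0,0,0,-150,0,0,0,0,-150,0,0,0,0,-150,0,0,0,0,-150,0,0,0,0]'
python3 - <<'E'
from plant import read_camera
import cv2,numpy as np
a=read_camera("side")["image"][110:310,110:390];b=read_camera("top")["image"][100:260,130:410]
cv2.imwrite("pics/s4.png",np.vstack([cv2.resize(i,None,fx=1.65,fy=1.65,interpolation=2) for i in(a,b)]))
E
```

```text
t: 23.32
tool_pos: [0.6092, 0.0909, 0.2229]
orientation: [-3.123, 0.333, -0.01]
force: [1.0, 0.2, 0.3]
opening: 0.0004
gripper_force: 0.0
t: 23.9
tool_pos: [0.4581, 0.0908, 0.2175]
orientation: [-3.124, 0.333, -0.003]
force: [0.4, -0.3, 0.3]
opening: 0.0006
gripper_force: 0.0
```

View pics/s4.png

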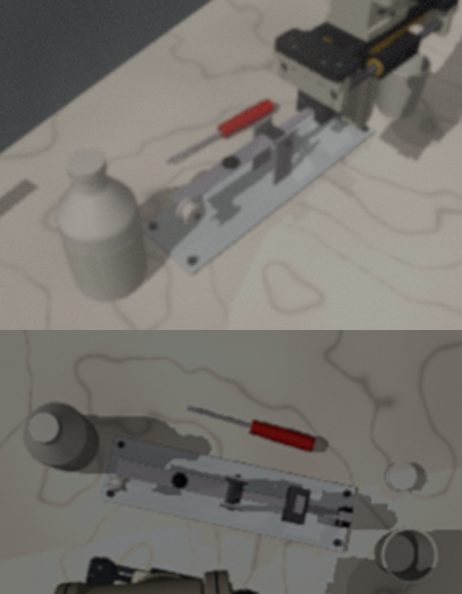

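The arm is back up, with the pad at (180,480) in the top crop. The weight sits outward at (297,503), the bystanders are where they were, and the robot is clear. Handing in.

```bash
python3 -c "
from plant import job
print(job.close_job())"
```

```text
the job is handed in; nothing more can be done
None
```

The sliding weight is now about 87 mm from the hinge, the last press held about 12 N with the pad 8 mm down for over 1.6 s, the spring arm is back up, nothing around it was disturbed, and the job is handed in.

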